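# Nest the small casting core in its mould jacket

## Task

Pick up the smaller of the two pale tapered mould cores by its knob and lower it gently, nose down and without dropping it, into the smaller round mould jacket so that it centres itself in the tapered seat ring inside. Push core and ring straight down together until the stiff sliding ring is fully home on its hidden stop, hold it there with a firm push of about 20 N for a second, never over 25 N, then leave the core upright, centred and released, and everything else where it stands.

Things in the scene. Friction and masses are not known exactly. Their poses are not given: they have to be found in the camera images.
- core: The smaller of two pale cores standing on the bench, 0.28 to 0.46 kg, round about z, 140 mm tall; origin at the centre of the underside, z up. Nose 40 mm in diameter up to 30 mm high; taper from 40 to 76 mm in diameter between 30 and 54 mm; rim up to 74 mm; stem 18 mm thick; grey knob 30 mm in diameter from 106 to 140 mm (grip here; press on its flat top).
- core_big: The larger core, same shape and height but with a 56 mm nose and a 92 mm rim; origin at the centre of its underside. Leave it alone.
- jacket: The smaller of two round mould jackets: pale open-topped cup fixed to the bench, 112 mm outside diameter, 96 mm inside, 115 mm tall; origin at the centre of its underside, z up. It holds a seat ring 20 mm tall whose taper matches the core: 73 mm wide at the top, 48 mm below. Rigid, under 1 mm of give at 20 N; the mould cracks if the core is pushed into it with over 25 N.
- jacket_mouth (a point): Centre of the small jacket's mouth, 115 mm above the bench. The seat ring in it slides down stiffly (about 9 N, the core's weight included) and stays where it is left. It starts 4 to 28 mm above a rigid stop whose height is not known: the core first sits with its underside 13 to 61 mm above the bench, and ends, fully home, at 9 to 34 mm. Only the rise in force tells that it is home.
- jacket_big: The larger round jacket, 128 mm in outside diameter, 115 mm tall, with a wider seat ring; fixed to the bench; origin at the centre of its underside. Not the one for this core.
- mould_square: A square open mould, 105 mm wide and 70 mm tall, fixed to the bench; origin at the centre of its underside. Not used.
- cup_tall: Loose clear plastic cup, 150 mm tall, mouth 92 mm; origin at the centre of its underside. Leave it alone.
- cup_short: Loose clear plastic cup, 100 mm tall, mouth 86 mm; origin at the centre of its underside. Leave it alone.
- jar: Loose white jar, 110 mm tall, 84 mm in diameter; origin at the centre of its underside. Leave it alone.
- spatula: Spatula, 150 mm long, lying on the bench between the cores; its origin is under its middle. Leave it alone.
- weight: Loose steel weight, 56 mm in diameter, 50 mm tall; origin at the centre of its underside. Leave it alone.
Mind the look-alikes: they are no part of the job. What is shaped like the core but purple is not meant.

How it is judged:
On the way, in this order (a step that is already met when the one before it is completed fails the run):
1. the small core is lifted clear of the bench (height (world z) of core above 0.08 m), for 0.1 s.
2. the small core, centred within 3 mm and upright in the small jacket, is pressed home: it bears on the seat with over 20 N (more than the sliding ring alone resists) for 0.5 s (contact force between core and jacket above 20 N and horizontal distance between core and jacket below 0.003 m and angle between core's own z axis and vertical below 0.05 rad and height (world z) of core below 0.037 m), for 0.5 s.
At the end, for the whole second after the job is handed in: The small core rests in the seat of the small jacket, its axis within 2 mm of the jacket's, tilted less than 2 degrees, its underside less than 37 mm above the bench, at rest and released (horizontal distance between core and jacket below 0.002 m and angle between core's own z axis and vertical below 0.035 rad and height (world z) of core below 0.037 m and contact force between core and jacket above 1 N and linear speed of core below 0.01 m/s); the robot touches nothing.
It fails at once if the core bears on the small jacket with contact forces that add up to more than 42 N (a straight push of over 25 N) (contact force between core and jacket above 42 N).
It fails at once if the core is dropped into the small jacket (falls more than about 4 mm) (horizontal distance between core and jacket below 0.02 m and height (world z) of core below 0.075 m and linear speed of core above 0.3 m/s).
It fails at once if another loose thing is moved by more than 30 mm (distance of any of core_big, cup_tall, cup_short, jar, spatula, weight from where it was at the start of the episode above 0.03 m).
It also fails if it takes over 72 s, if anything falls off the work surface, if the arm or the gripper's body presses on something with over 40 N, if the wrist force passes 120 N, or if a joint passes its speed limit or range.

## Robot

A 6-joint arm with a two-finger parallel gripper is mounted at the origin on the work surface. World frame = base frame: x ahead of the robot, y to its left, z up, the work surface at z = 0. Lengths are in m, angles in rad, forces in N, time in s.
With the tool pointing down it reaches from about 0.3 to 0.875 m from the base axis. Payload 6.4 kg.
Tool frame: the origin (TCP) lies midway between the tips of the shut fingers; the grasp point (between the pads) lies 19 mm behind it; z points along the fingers, y is the direction in which the jaws open and shut (so a half turn about z gives the same grasp; the last joint's range is limited). The gripper opens to 88 mm and grips with 3 to 60 N. Pads are 18 mm wide; open, the fingers measure 123 mm over their backs; the gripper's body (75 mm by 187 mm) begins 45 mm behind the grasp point.
Start: joints at [-1.477, 0.181, 1.607, -0, 1.354, -0.206], TCP at [0.17, -0.549, 0.239] pointing down, gripper open.
Joint ranges: [-2.99, 2.99], [-0.89, 2.07], [0.3, 2.58], [-1.14, 4.28], [0, 2.63], [-3.12, 3.12]. Speed limits (rad/s): [2.57, 2.57, 3.01, 3.14, 3.14, 3.14].

## Interface

Orientations are given as a unit quaternion [w, x, y, z].
In Python, from plant import robot gives the robot as it stands. The module is installed in compiled form; this text tells all that it offers.
- The arm moves only by the tool arm_command, never from a script. Its argument "steps" is a list of rows, each an object with "xyz": the shift along the tool's x, y, z in m, a list of three; "twist": the turn, a rotation vector about the tool's x, y, z in degrees, a list of three; "grip": the finger opening in m, from 0 to 0.0881. In form: [{"xyz": [dx, dy, dz], "twist": [ax, ay, az], "grip": grip}, ...]. A call has 1 to 8 rows; each row is the pose to reach, as a shift and turn from the pose measured when the call began, along the tool's axes at that moment; what a row does not reach only later rows make up. A row lasts 1/10 s, in which the tool goes at most 50 mm and 8.59 degrees, less where a joint would pass 70% of its speed; a pose out of reach is approached as far as the arm can. A call with a gripper value outside its range is refused whole. The fingers move at their own pace and stop on an object; the grip force is fixed at half the most. Time passes only in rows, so rows that repeat a pose let the fingers close. It gives the time, the measured TCP pose, the force and the opening at its end, in the units of the state.
- robot.read_state(): the state, without advancing time (a new reading comes with each control period).
- robot.read_camera(name): name is "scene" or "top"; returns (picture, depth): 384x512x3 uint8, red, green, blue; 384x512 float32, m along the optical axis (not along the pixel's ray), 0 where there is no reading.
- robot.get_calibration(name): a dict with "intrinsics" (3x3 intrinsics, pixels), "R" (3x3) and "t" (3): a world point X has camera coordinates R X + t. Camera axes: x right, y down, z forward; pixel columns grow to the right and rows downward; lengths in m; the calibration is good to about 2 mm. A picture is of the moment at which its call begins. get_calibration takes no time and is no camera call.
- robot.job_done(): hands the job in, once; it reports no verdict.
The state is a dict: "clock": time; "joint_pos": joint angles; "qvel": joint speeds; "effort": joint torques, N m; "tool_pos": TCP position; "ee_rot": TCP orientation; "force": force on the tool from outside, world axes, zero at the start; "torque": the same for the moment, N m; "finger_gap": finger opening in m.
Only numpy, scipy, OpenCV 4.12 (cv2) and the standard library are available. Lean on these libraries where they do the work, as an engineer would, in place of code of your own. Each camera call takes 0.05 s, during which the arm holds its last target. There are 200 camera calls.

## Working session

There is one attempt and no reset: what is moved stays moved. The work goes in short steps, Python scripts to look and compute and a tool call to move; the robot and the scene stay as the last step left them, time stands still between calls to the robot, and variables do not carry over. Pictures are saved under pics/ and viewed, about 8 in all and at most 12, crops included, and the job is handed in when it is done.

Besides the shell and the picture viewer there is one more tool, called after "Emit:" as name(argument=value, ...) on one line, values as JSON. arm_command: Moves the arm, as the interface text tells. Its arguments: {"type":"object","properties":{"steps":{"type":"array","items":{"type":"object","properties":{"xyz":{"type":"array","items":{"type":"number"}},"twist":{"type":"array","items":{"type":"number"}},"grip":{"type":"number"}}}}},"required":["steps"]}

```bash
mkdir -p pics; python3 - <<'E'
from plant import robot
import numpy as np, cv2
for n in("scene","top"):
    p,d=robot.read_camera(n); np.savez(f"{n}.npz",p=p,d=d); cv2.imwrite(f"pics/{n}0.png",p[:,:,::-1])
    c=robot.get_calibration(n); print(n,np.round(c["intrinsics"],1).tolist(),np.round(c["R"],3).tolist(),np.round(c["t"],3), (d>0).mean())
s=robot.read_state(); print({k:np.round(v,3) for k,v in s.items()})
E
```

```text
scene [[356.6, 0.0, 257.7], [0.0, 356.6, 193.3], [0.0, 0.0, 1.0]] [[0.237, 0.971, -0.0], [0.834, -0.204, -0.512], [-0.498, 0.121, -0.859]] [-0.123 -0.324  1.529] 0.9959055582682291
top [[486.0, 0.0, 253.1], [0.0, 486.0, 191.7], [0.0, 0.0, 1.0]] [[-0.019, -1.0, -0.024], [-0.985, 0.022, -0.173], [0.174, 0.02, -0.985]] [0.039 0.459 1.645] 0.995880126953125
{'clock': np.float64(0.1), 'joint_pos': array([-1.477,  0.181,  1.608,  0.   ,  1.354, -0.206]), 'qvel': array([ 0.001, -0.001, -0.003,  0.001, -0.002,  0.   ]), 'effort': array([ 1.0000e-03, -4.3482e+01, -3.4270e+01,  7.0000e-02,  3.4000e-02,
       -0.0000e+00]), 'tool_pos': array([ 0.17 , -0.549,  0.238]), 'ee_rot': array([-0.001,  0.989,  0.149,  0.   ]), 'force': array([-0.105, -0.309,  0.179]), 'torque': array([-0.03 ,  0.015,  0.007]), 'finger_gap': np.float64(0.088)}
```

View pics/scene0.png

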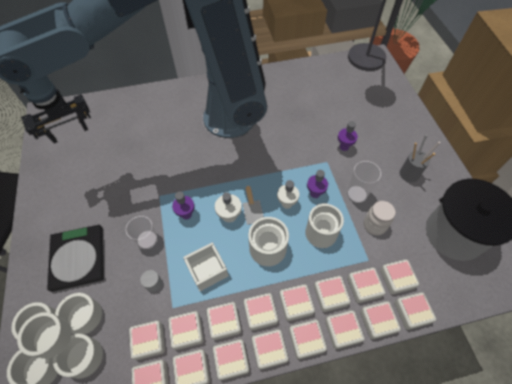

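View pics/top0.png

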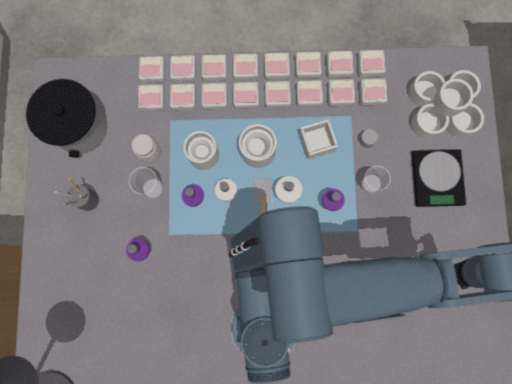

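Candidates, as scene / top pixels:
- Pale core on the right, scene (289,194) / top (225,188).
- Pale core on the left, scene (228,207) / top (288,189).
- Purple look-alikes, scene (183,206), (318,184), (347,137).

By size, the small core should be scene (289,194) and the small jacket scene (325,226) / top (201,150). I'll measure and crop to confirm.

```bash
cat > h.py <<'E'
import numpy as np, cv2
from plant import robot
def cloud(n,p,d):
    c=robot.get_calibration(n);K,R,t=[np.array(c[k]) for k in("intrinsics","R","t")]
    v,u=np.mgrid[:d.shape[0],:d.shape[1]]
    X=np.stack([(u-K[0,2])/K[0,0]*d,(v-K[1,2])/K[1,1]*d,d],-1)
    return (X-t)@R
def ray(n,u,v,z):
    c=robot.get_calibration(n);K,R,t=[np.array(c[k]) for k in("intrinsics","R","t")]
    r=R.T@np.linalg.solve(K,[u,v,1]);o=-R.T@t
    return o+r*(z-o[2])/r[2]
def lines(obs):
    A=np.zeros((3,3));b=np.zeros(3)
    for n,u,v in obs:
        c=robot.get_calibration(n);K,R,t=[np.array(c[k]) for k in("intrinsics","R","t")]
        r=R.T@np.linalg.solve(K,[u,v,1]);r/=np.linalg.norm(r);P=np.eye(3)-np.outer(r,r)
        A+=P;b+=P@(-R.T@t)
    return np.linalg.solve(A,b)
E
python3 - <<'E'
from h import *
ims=[]
for n,boxes in {"scene":[(289,194),(228,207),(325,226),(269,243)],"top":[(225,188),(288,189),(201,150),(257,145)]}.items():
    f=np.load(n+".npz");p,d=f["p"],f["d"];W=cloud(n,p,d)
    row=[]
    for u,v in boxes:
        s=np.s_[v-27:v+28,u-27:u+28]
        row.append(cv2.resize(p[s][:,:,::-1],(198,198),interpolation=cv2.INTER_CUBIC))
        w=W[s].reshape(-1,3); q=p[s].reshape(-1,3).astype(int)
        pale=(q.min(1)>110)&(q.max(1)-q.min(1)<45)
        z=w[:,2]; top=np.sort(z)[-5:].mean()
        print(n,(u,v),"maxz",top.round(4))
        for lo,hi in((.125,.15),(.105,.122),(.06,.085)):
            m=(z>lo)&(z<hi)
            if lo==.06:m&=pale
            if m.sum()>5:
                a=w[m]; print("  ",lo,m.sum(),a.mean(0).round(4),a.min(0).round(4),a.max(0).round(4))
    ims.append(np.hstack(row))
cv2.imwrite("pics/crops.png",np.vstack(ims))
E
```

```text
scene (289, 194) maxz 1.1477
   0.125 78 [0.4659 0.127  0.1377] [0.44   0.1067 0.1256] [0.4797 0.2241 0.1445]
   0.105 132 [0.5507 0.1004 0.114 ] [0.4413 0.0038 0.1056] [0.604  0.2231 0.122 ]
   0.06 336 [0.4872 0.1275 0.0738] [0.4108 0.0832 0.0605] [0.59   0.2318 0.0842]
scene (228, 207) maxz 1.1477
   0.125 74 [ 0.4642 -0.0937  0.1385] [ 0.4474 -0.1079  0.1253] [ 0.4765 -0.0792  0.1444]
   0.105 59 [ 0.548 -0.054  0.115] [ 0.4633 -0.1065  0.1072] [ 0.6019 -0.0197  0.1215]
   0.06 450 [ 0.4708 -0.0941  0.0737] [ 0.4214 -0.1386  0.0601] [ 0.5801 -0.0221  0.0848]
scene (325, 226) maxz 1.1477
   0.105 299 [0.6091 0.2039 0.1134] [0.5503 0.1485 0.105 ] [0.6626 0.2599 0.1203]
   0.06 428 [0.6018 0.2076 0.074 ] [0.5562 0.1479 0.06  ] [0.6628 0.2538 0.085 ]
scene (269, 243) maxz 1.1477
   0.105 360 [0.6191 0.0081 0.1139] [ 0.5531 -0.0545  0.1051] [0.6819 0.0719 0.1212]
   0.06 336 [0.6213 0.0073 0.0766] [ 0.5612 -0.0545  0.06  ] [0.6812 0.0654 0.085 ]
top (225, 188) maxz 1.7002
   0.125 68 [0.4632 0.122  0.1392] [0.4501 0.1092 0.1272] [0.4777 0.1361 0.1486]
   0.105 26 [0.5202 0.1705 0.114 ] [0.4506 0.1074 0.1089] [0.5559 0.212  0.1217]
   0.06 345 [0.4686 0.1249 0.0729] [0.4263 0.0305 0.06  ] [0.5661 0.2183 0.0848]
top (288, 189) maxz 1.7002
   0.125 69 [ 0.4607 -0.0925  0.139 ] [ 0.4465 -0.1065  0.1279] [ 0.4753 -0.0802  0.1486]
   0.105 9 [ 0.4524 -0.0895  0.1145] [ 0.4471 -0.1044  0.1077] [ 0.4628 -0.078   0.1214]
   0.06 501 [ 0.4601 -0.091   0.0733] [ 0.4153 -0.1382  0.06  ] [ 5.58e-01 -1.00e-04  8.34e-02]
top (201, 150) maxz 1.7002
   0.105 252 [0.6045 0.2046 0.1135] [0.5514 0.1501 0.105 ] [0.6626 0.2592 0.1219]
   0.06 399 [0.6119 0.2078 0.074 ] [0.5506 0.15   0.0601] [0.6582 0.2541 0.085 ]
top (257, 145) maxz 1.7002
   0.105 295 [0.6176 0.0092 0.1133] [ 0.5541 -0.0527  0.105 ] [0.6809 0.0728 0.1215]
   0.06 325 [0.6165 0.0093 0.0771] [ 0.5526 -0.0529  0.0602] [0.6755 0.0679 0.085 ]
```

View pics/crops.png

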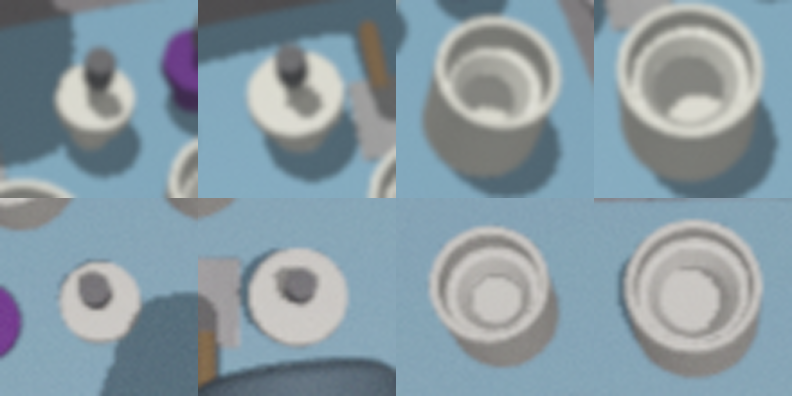

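Crop check: scene (289,194) has the smaller rim, so it is the small core. Scene (325,226) / top (201,150) is the smaller jacket, with its ring visible inside. Next I'll refine the centres.

```bash
python3 - <<'E'
from h import *
def enc(a):
    (x,y),r=cv2.minEnclosingCircle(a[:,:2].astype(np.float32)); return np.round([x,y,r],4)
def lsq(a):
    A=np.c_[2*a[:,:2],np.ones(len(a))];s=np.linalg.lstsq(A,(a[:,:2]**2).sum(1),rcond=None)[0]
    return np.round([s[0],s[1],np.sqrt(s[2]+s[0]**2+s[1]**2)],4)
def px(n,X):
    c=robot.get_calibration(n);x=np.array(c["intrinsics"])@(np.array(c["R"])@X+c["t"]);return x[:2]/x[2]
for n in("scene","top"):
    f=np.load(n+".npz");p,d=f["p"],f["d"];W=cloud(n,p,d)
    q=p.astype(int);pale=(q.min(2)>110)&(q.max(2)-q.min(2)<45)
    def near(c,r,lo,hi): return (np.hypot(W[...,0]-c[0],W[...,1]-c[1])<r)&(W[...,2]>lo)&(W[...,2]<hi)
    m=near((.607,.204),.065,.11,.121)&pale; a=W[m]; print(n,"jacket top",enc(a),lsq(a),"z",np.median(a[:,2]))
    m=near((.464,.1225),.05,.066,.084)&pale; a=W[m]; print(" core rim",enc(a),"z",np.median(a[:,2]))
    m=near((.464,.1225),.03,.13,.15); a=W[m]; print(" knob top",enc(a),np.median(a,0).round(4))
    # ray-based: mask contour of rim on plane z=.074 and jacket outer top .115
    for nm,c,z,rr in(("core",(.464,.1225),.074,.038),("jacket",(.607,.204),.115,.056)):
        mm=(pale&near(c,rr+.012,z-.009,z+.008)).astype(np.uint8)
        cs,_=cv2.findContours(mm,cv2.RETR_EXTERNAL,cv2.CHAIN_APPROX_NONE);k=max(cs,key=len)[:,0]
        e=cv2.fitEllipse(cv2.convexHull(k.astype(np.float32)));print(" ell",nm,np.round(e[0],2),ray(n,*e[0],z).round(4))
    print(" purple near", enc(W[near((.464,.22),.06,.1,.15)]))
    m=near((.607,.204),.045,.02,.1)&pale; r=np.hypot(W[...,0]-.607,W[...,1]-.204)[m];zz=W[m][:,2]
    print(" ring top z hist",np.histogram(zz[(r<.042)],bins=np.arange(.02,.1,.005))[0])
E
```

```text
scene jacket top [0.6062 0.2046 0.0565] [0.6071 0.2041 0.0517] z 0.11469657637384326
 core rim [0.4651 0.1203 0.0387] z 0.07388931797968559
 knob top [0.4645 0.1209 0.015 ] [0.4664 0.1209 0.1398]
 ell core [287.62 194.43] [0.4676 0.1199 0.074 ]
 ell jacket [325.43 219.49] [0.6096 0.2027 0.115 ]
 purple near [0.4492 0.2331 0.0165]
 ring top z hist [ 0  0  0  0  0  0  0  6 36 47 33 89 19  0  0]
top jacket top [0.6063 0.2048 0.0564] [0.6062 0.2049 0.0519] z 0.11394005414561313
 core rim [0.4644 0.1222 0.0385] z 0.07348275359300195
 knob top [0.4642 0.1229 0.0151] [0.4633 0.1223 0.1403]
 ell core [225.77 189.15] [0.4645 0.1218 0.074 ]
 ell jacket [199.98 146.53] [0.6052 0.2046 0.115 ]
 purple near [0.4482 0.2356 0.0149]
 ring top z hist [ 0  0  0  0  0  0  4 15 29 49 67 77 27  5  0]
```

Emit:
arm_command(steps=[{"xyz": [0.028, -0.032, 0], "twist": [0, 0, 4], "grip": 0.05}, {"xyz": [0.056, -0.064, 0], "twist": [0, 0, 8], "grip": 0.05}, {"xyz": [0.084, -0.096, 0], "twist": [0, 0, 12], "grip": 0.05}, {"xyz": [0.112, -0.128, 0], "twist": [0, 0, 17.1], "grip": 0.05}, {"xyz": [0.14, -0.16, 0], "twist": [0, 0, 17.1], "grip": 0.05}, {"xyz": [0.168, -0.192, 0], "twist": [0, 0, 17.1], "grip": 0.05}, {"xyz": [0.196, -0.224, 0], "twist": [0, 0, 17.1], "grip": 0.05}, {"xyz": [0.224, -0.256, 0], "twist": [0, 0, 17.1], "grip": 0.05}])

```text
clock: 0.9
tool_pos: [0.3084, -0.2364, 0.2381]
ee_rot: [-0.001, 1.0, 0.0, -0.0]
force: [0.6, -1.2, -0.3]
finger_gap: 0.0499
```

Emit:
arm_command(steps=[{"xyz": [0.0195, -0.045, 0], "twist": [0, 0, 0], "grip": 0.05}, {"xyz": [0.039, -0.09, 0], "twist": [0, 0, 0], "grip": 0.05}, {"xyz": [0.0585, -0.135, 0], "twist": [0, 0, 0], "grip": 0.05}, {"xyz": [0.078, -0.18, 0], "twist": [0, 0, 0], "grip": 0.05}, {"xyz": [0.0975, -0.225, 0], "twist": [0, 0, 0], "grip": 0.05}, {"xyz": [0.117, -0.27, 0], "twist": [0, 0, 0], "grip": 0.05}, {"xyz": [0.1365, -0.315, 0], "twist": [0, 0, 0], "grip": 0.05}, {"xyz": [0.156, -0.358, 0], "twist": [0, 0, 0], "grip": 0.05}])

```text
clock: 1.7
tool_pos: [0.4642, 0.1241, 0.2386]
ee_rot: [-0.001, 1.0, 0.001, -0.0]
force: [1.1, -0.9, 0.2]
finger_gap: 0.0497
```

Emit:
arm_command(steps=[{"xyz": [0, 0, 0], "twist": [0, 0, 0], "grip": 0.05}, {"xyz": [0, 0, 0], "twist": [0, 0, 0], "grip": 0.05}])

```text
clock: 1.9
tool_pos: [0.4637, 0.1251, 0.2378]
ee_rot: [-0.001, 1.0, 0.002, -0.001]
force: [-0.0, -0.4, 0.3]
finger_gap: 0.0501
```

Emit:
arm_command(steps=[{"xyz": [0.0005, 0.003, 0], "twist": [0, 0, 0], "grip": 0.05}, {"xyz": [0.0005, 0.003, 0.02], "twist": [0, 0, 0], "grip": 0.05}, {"xyz": [0.0005, 0.003, 0.05], "twist": [0, 0, 0], "grip": 0.05}, {"xyz": [0.0005, 0.003, 0.08], "twist": [0, 0, 0], "grip": 0.05}, {"xyz": [0.0005, 0.003, 0.1], "twist": [0, 0, 0], "grip": 0.05}, {"xyz": [0.0005, 0.003, 0.115], "twist": [0, 0, 0], "grip": 0.05}, {"xyz": [0.0005, 0.003, 0.125], "twist": [0, 0, 0], "grip": 0.05}, {"xyz": [0.0005, 0.003, 0.13], "twist": [0, 0, 0], "grip": 0.05}])

```text
clock: 2.7
tool_pos: [0.4635, 0.121, 0.1072]
ee_rot: [-0.001, 1.0, 0.001, -0.001]
force: [-0.2, -0.1, -0.4]
finger_gap: 0.0498
```

```bash
python3 - <<'E'
from h import *
s=robot.read_state();print(s["tool_pos"],s["force"])
p,d=robot.read_camera("scene");q=p[120:220,220:360]
cv2.imwrite("pics/g.png",cv2.resize(q[:,:,::-1],None,fx=5,fy=5,interpolation=cv2.INTER_CUBIC))
E
```

```text
[0.46353097 0.12096259 0.10721213] [-0.18941577 -0.10746735 -0.35384572]
```

View pics/g.png

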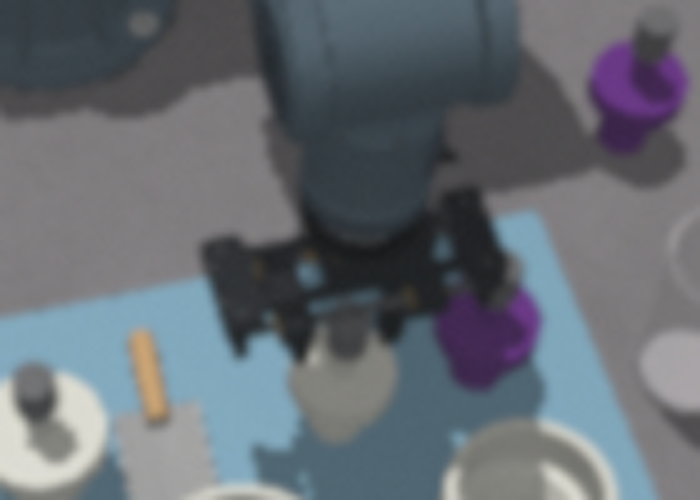

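The fingers straddle the grey knob at crop (348,330). The purple look-alike at (490,330) stands clear beside and below the gripper body. Closing.

Emit:
arm_command(steps=[{"xyz": [0, 0, 0], "twist": [0, 0, 0], "grip": 0.02}, {"xyz": [0, 0, 0], "twist": [0, 0, 0], "grip": 0.02}, {"xyz": [0, 0, 0], "twist": [0, 0, 0], "grip": 0.02}, {"xyz": [0, 0, 0], "twist": [0, 0, 0], "grip": 0.02}, {"xyz": [0, 0, 0], "twist": [0, 0, 0], "grip": 0.02}, {"xyz": [0, 0, 0], "twist": [0, 0, 0], "grip": 0.02}])

```text
clock: 3.35
tool_pos: [0.4641, 0.1214, 0.1077]
ee_rot: [-0.001, 1.0, 0.002, -0.001]
force: [1.2, 1.0, 4.9]
finger_gap: 0.0293
```

Emit:
arm_command(steps=[{"xyz": [0, 0, -0.01], "twist": [0, 0, 0], "grip": 0.02}, {"xyz": [0, 0, -0.03], "twist": [0, 0, 0], "grip": 0.02}, {"xyz": [0, 0, -0.05], "twist": [0, 0, 0], "grip": 0.02}, {"xyz": [0, 0, -0.08], "twist": [0, 0, 0], "grip": 0.02}, {"xyz": [0, 0, -0.11], "twist": [0, 0, 0], "grip": 0.02}, {"xyz": [0, 0, -0.135], "twist": [0, 0, 0], "grip": 0.02}, {"xyz": [0, 0, -0.15], "twist": [0, 0, 0], "grip": 0.02}, {"xyz": [0, 0, -0.15], "twist": [0, 0, 0], "grip": 0.02}])

```text
clock: 4.15
tool_pos: [0.4652, 0.1212, 0.2599]
ee_rot: [-0.001, 1.0, 0.002, 0.001]
force: [0.2, -0.4, -4.3]
finger_gap: 0.0288
```

Emit:
arm_command(steps=[{"xyz": [0.015, -0.009, 0], "twist": [0, 0, 0], "grip": 0.02}, {"xyz": [0.04, -0.024, 0], "twist": [0, 0, 0], "grip": 0.02}, {"xyz": [0.065, -0.039, 0], "twist": [0, 0, 0], "grip": 0.02}, {"xyz": [0.09, -0.053, 0], "twist": [0, 0, 0], "grip": 0.02}, {"xyz": [0.115, -0.068, 0], "twist": [0, 0, 0], "grip": 0.02}, {"xyz": [0.132, -0.078, 0], "twist": [0, 0, 0], "grip": 0.02}, {"xyz": [0.141, -0.083, 0], "twist": [0, 0, 0], "grip": 0.02}, {"xyz": [0.141, -0.083, 0], "twist": [0, 0, 0], "grip": 0.02}])

```text
clock: 4.95
tool_pos: [0.6057, 0.2048, 0.2583]
ee_rot: [-0.0, 1.0, 0.002, -0.0]
force: [-0.9, -1.2, -4.1]
finger_gap: 0.0292
```

```bash
python3 - <<'E'
from h import *
import time
def enc(a):
    (x,y),r=cv2.minEnclosingCircle(a[:,:2].astype(np.float32)); return np.round([x,y,r],4)
s=robot.read_state();print(s["tool_pos"],s["ee_rot"],s["force"],s["finger_gap"])
for n in("scene","top"):
    p,d=robot.read_camera(n);W=cloud(n,p,d);q=p.astype(int);pale=(q.min(2)>90)&(q.max(2)-q.min(2)<45)
    near=np.hypot(W[...,0]-.607,W[...,1]-.204)<.06
    a=W[near&pale&(W[...,2]>.14)&(W[...,2]<.24)]
    z=a[:,2];print(n,len(a),"z range",np.percentile(z,[1,50,99]).round(4))
    a=W[near&pale&(W[...,2]>.207)&(W[...,2]<.24)]
    if len(a)>10: print("rim",enc(a),a.mean(0).round(4))
    a=W[near&pale&(W[...,2]>.145)&(W[...,2]<.182)]
    if len(a)>10: print("nose ranges",a.min(0).round(4),a.max(0).round(4))
    b=p[190:260,280:370] if n=="scene" else p[100:200,150:250]
    cv2.imwrite(f"pics/h_{n}.png",cv2.resize(b[:,:,::-1],(480,480*b.shape[0]//b.shape[1]),interpolation=cv2.INTER_CUBIC))
E
```

```text
[0.60565862 0.20478434 0.25832857] [-2.73600710e-04  9.99998180e-01  1.83505935e-03 -4.44767771e-04] [-0.92382178 -1.18293641 -4.06747632] 0.029200362974528306
scene 417 z range [0.1534 0.224  0.235 ]
rim [0.607  0.203  0.0383] [0.6177 0.1975 0.2236]
nose ranges [0.6052 0.1832 0.1511] [0.6258 0.2165 0.1721]
top 51 z range [0.2082 0.225  0.2362]
rim [0.6053 0.2037 0.0376] [0.5994 0.2176 0.2244]
```

View pics/h_scene.png

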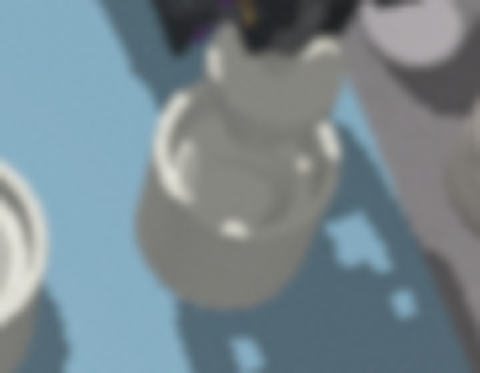

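The core hangs upright over the small jacket's mouth, centred within about 1 mm: rim centre ≈ (0.606,0.2035), jacket (0.6063,0.2047). Lowering.

Emit:
arm_command(steps=[{"xyz": [0.0005, 0, 0.01], "twist": [0, 0, 0], "grip": 0.02}, {"xyz": [0.0005, 0, 0.02], "twist": [0, 0, 0], "grip": 0.02}, {"xyz": [0.0005, 0, 0.032], "twist": [0, 0, 0], "grip": 0.02}, {"xyz": [0.0005, 0, 0.044], "twist": [0, 0, 0], "grip": 0.02}, {"xyz": [0.0005, 0, 0.056], "twist": [0, 0, 0], "grip": 0.02}, {"xyz": [0.0005, 0, 0.068], "twist": [0, 0, 0], "grip": 0.02}, {"xyz": [0.0005, 0, 0.076], "twist": [0, 0, 0], "grip": 0.02}, {"xyz": [0.0005, 0, 0.08], "twist": [0, 0, 0], "grip": 0.02}])

```text
clock: 5.85
tool_pos: [0.6049, 0.2042, 0.1777]
ee_rot: [-0.0, 1.0, 0.002, -0.001]
force: [0.4, 0.8, -3.3]
finger_gap: 0.0294
```

Emit:
arm_command(steps=[{"xyz": [0, 0, 0.002], "twist": [0, 0, 0], "grip": 0.02}, {"xyz": [0, 0, 0.004], "twist": [0, 0, 0], "grip": 0.02}, {"xyz": [0, 0, 0.006], "twist": [0, 0, 0], "grip": 0.02}, {"xyz": [0, 0, 0.008], "twist": [0, 0, 0], "grip": 0.02}, {"xyz": [0, 0, 0.01], "twist": [0, 0, 0], "grip": 0.02}, {"xyz": [0, 0, 0.01], "twist": [0, 0, 0], "grip": 0.02}])

```text
clock: 6.45
tool_pos: [0.6047, 0.2042, 0.1675]
ee_rot: [-0.0, 1.0, 0.002, -0.001]
force: [-1.1, -0.9, -4.8]
finger_gap: 0.0294
```

Emit:
arm_command(steps=[{"xyz": [0.0015, 0, 0.001], "twist": [0, 0, 0], "grip": 0.02}, {"xyz": [0.0015, 0, 0.003], "twist": [0, 0, 0], "grip": 0.02}, {"xyz": [0.0015, 0, 0.005], "twist": [0, 0, 0], "grip": 0.02}, {"xyz": [0.0015, 0, 0.007], "twist": [0, 0, 0], "grip": 0.02}, {"xyz": [0.0015, 0, 0.009], "twist": [0, 0, 0], "grip": 0.02}, {"xyz": [0.0015, 0, 0.011], "twist": [0, 0, 0], "grip": 0.02}, {"xyz": [0.0015, 0, 0.012], "twist": [0, 0, 0], "grip": 0.02}])

```text
clock: 7.15
tool_pos: [0.606, 0.2042, 0.1552]
ee_rot: [-0.0, 1.0, 0.002, -0.001]
force: [-0.3, 0.0, -3.0]
finger_gap: 0.0292
```

Emit:
arm_command(steps=[{"xyz": [0, 0, 0.002], "twist": [0, 0, 0], "grip": 0.02}, {"xyz": [0, 0, 0.004], "twist": [0, 0, 0], "grip": 0.02}, {"xyz": [0, 0, 0.006], "twist": [0, 0, 0], "grip": 0.02}, {"xyz": [0, 0, 0.007], "twist": [0, 0, 0], "grip": 0.02}])

```text
clock: 7.55
tool_pos: [0.6059, 0.2041, 0.1479]
ee_rot: [-0.0, 1.0, 0.002, -0.002]
force: [-0.4, -0.2, -3.6]
finger_gap: 0.0292
```

Emit:
arm_command(steps=[{"xyz": [0, 0, 0.002], "twist": [0, 0, 0], "grip": 0.02}, {"xyz": [0, 0, 0.004], "twist": [0, 0, 0], "grip": 0.02}, {"xyz": [0, 0, 0.004], "twist": [0, 0, 0], "grip": 0.02}])

```text
clock: 7.85
tool_pos: [0.6056, 0.2041, 0.1434]
ee_rot: [0.0, 1.0, 0.002, -0.002]
force: [-0.2, 0.1, -3.9]
finger_gap: 0.0292
```

Emit:
arm_command(steps=[{"xyz": [0.0005, 0, 0.001], "twist": [0, 0, 0], "grip": 0.02}, {"xyz": [0.0005, 0, 0.002], "twist": [0, 0, 0], "grip": 0.02}, {"xyz": [0.0005, 0, 0.003], "twist": [0, 0, 0], "grip": 0.02}, {"xyz": [0.0005, 0, 0.003], "twist": [0, 0, 0], "grip": 0.02}])

```text
clock: 8.25
tool_pos: [0.606, 0.2041, 0.1402]
ee_rot: [0.0, 1.0, 0.002, -0.002]
force: [-0.0, 0.6, -3.4]
finger_gap: 0.0292
```

Emit:
arm_command(steps=[{"xyz": [0, 0, 0.001], "twist": [0, 0, 0], "grip": 0.02}, {"xyz": [0, 0, 0.002], "twist": [0, 0, 0], "grip": 0.02}, {"xyz": [0, 0, 0.002], "twist": [0, 0, 0], "grip": 0.02}])

```text
clock: 8.55
tool_pos: [0.6058, 0.2041, 0.138]
ee_rot: [0.0, 1.0, 0.002, -0.002]
force: [-0.9, -0.3, -3.4]
finger_gap: 0.0288
```

Emit:
arm_command(steps=[{"xyz": [0, 0, 0.001], "twist": [0, 0, 0], "grip": 0.02}, {"xyz": [0, 0, 0.002], "twist": [0, 0, 0], "grip": 0.02}, {"xyz": [0, 0, 0.002], "twist": [0, 0, 0], "grip": 0.02}])

```text
clock: 8.85
tool_pos: [0.606, 0.2042, 0.1361]
ee_rot: [-0.0, 1.0, 0.002, -0.002]
force: [0.5, 0.7, -3.4]
finger_gap: 0.0293
```

Emit:
arm_command(steps=[{"xyz": [0, 0, 0.001], "twist": [0, 0, 0], "grip": 0.02}, {"xyz": [0, 0, 0.0015], "twist": [0, 0, 0], "grip": 0.02}, {"xyz": [0, 0, 0.0015], "twist": [0, 0, 0], "grip": 0.02}])

```text
clock: 9.15
tool_pos: [0.6064, 0.2046, 0.1352]
ee_rot: [-0.0, 1.0, 0.002, -0.001]
force: [0.5, 1.7, -0.6]
finger_gap: 0.0293
```

Emit:
arm_command(steps=[{"xyz": [0, 0, 0.001], "twist": [0, 0, 0], "grip": 0.02}, {"xyz": [0, 0, 0.0015], "twist": [0, 0, 0], "grip": 0.02}, {"xyz": [0, 0, 0.0015], "twist": [0, 0, 0], "grip": 0.02}])

```text
clock: 9.45
tool_pos: [0.6067, 0.2049, 0.1344]
ee_rot: [-0.001, 1.0, 0.002, -0.001]
force: [-1.6, 3.1, 5.1]
finger_gap: 0.0293
```

Emit:
arm_command(steps=[{"xyz": [0, 0, 0.001], "twist": [0, 0, 0], "grip": 0.02}, {"xyz": [0, 0, 0.0015], "twist": [0, 0, 0], "grip": 0.02}, {"xyz": [0, 0, 0.0015], "twist": [0, 0, 0], "grip": 0.02}])

```text
clock: 9.75
tool_pos: [0.6067, 0.2051, 0.1332]
ee_rot: [-0.001, 1.0, 0.002, -0.001]
force: [-0.9, 3.1, 3.6]
finger_gap: 0.0291
```

Seat contact came at TCP z ≈ 0.1358. The tool then self-centred, and the force levelled off at about 9 N including the core's weight, so the ring is sliding. I'll keep going in small steps.

Emit:
arm_command(steps=[{"xyz": [0, -0.0004, 0.001], "twist": [0, 0, 0], "grip": 0.02}, {"xyz": [0, -0.0004, 0.0015], "twist": [0, 0, 0], "grip": 0.02}, {"xyz": [0, -0.0004, 0.0015], "twist": [0, 0, 0], "grip": 0.02}])

```text
clock: 10.05
tool_pos: [0.6066, 0.2055, 0.1317]
ee_rot: [-0.001, 1.0, 0.002, -0.001]
force: [-2.7, 2.4, 4.5]
finger_gap: 0.0289
```

Emit:
arm_command(steps=[{"xyz": [0, 0, 0.001], "twist": [0, 0, 0], "grip": 0.02}, {"xyz": [0, 0, 0.0015], "twist": [0, 0, 0], "grip": 0.02}, {"xyz": [0, 0, 0.0015], "twist": [0, 0, 0], "grip": 0.02}])

```text
clock: 10.35
tool_pos: [0.6066, 0.2055, 0.1302]
ee_rot: [-0.001, 1.0, 0.002, -0.001]
force: [-1.5, 2.1, 3.7]
finger_gap: 0.0291
```

Emit:
arm_command(steps=[{"xyz": [0, 0, 0.001], "twist": [0, 0, 0], "grip": 0.02}, {"xyz": [0, 0, 0.0015], "twist": [0, 0, 0], "grip": 0.02}, {"xyz": [0, 0, 0.0015], "twist": [0, 0, 0], "grip": 0.02}])

```text
clock: 10.65
tool_pos: [0.6065, 0.2055, 0.1287]
ee_rot: [-0.001, 1.0, 0.002, -0.001]
force: [-2.0, 1.9, 4.3]
finger_gap: 0.0289
```

Emit:
arm_command(steps=[{"xyz": [0, 0, 0.001], "twist": [0, 0, 0], "grip": 0.02}, {"xyz": [0, 0, 0.0015], "twist": [0, 0, 0], "grip": 0.02}, {"xyz": [0, 0, 0.0015], "twist": [0, 0, 0], "grip": 0.02}])

```text
clock: 10.95
tool_pos: [0.6066, 0.2055, 0.1272]
ee_rot: [-0.001, 1.0, 0.002, -0.001]
force: [-2.0, 2.3, 4.6]
finger_gap: 0.0291
```

Emit:
arm_command(steps=[{"xyz": [0, 0, 0.001], "twist": [0, 0, 0], "grip": 0.02}, {"xyz": [0, 0, 0.0015], "twist": [0, 0, 0], "grip": 0.02}, {"xyz": [0, 0, 0.0015], "twist": [0, 0, 0], "grip": 0.02}])

```text
clock: 11.25
tool_pos: [0.6066, 0.2055, 0.1257]
ee_rot: [-0.001, 1.0, 0.002, -0.001]
force: [-1.9, 2.9, 4.6]
finger_gap: 0.0293
```

Emit:
arm_command(steps=[{"xyz": [0, 0, 0.001], "twist": [0, 0, 0], "grip": 0.02}, {"xyz": [0, 0, 0.0015], "twist": [0, 0, 0], "grip": 0.02}, {"xyz": [0, 0, 0.0015], "twist": [0, 0, 0], "grip": 0.02}])

```text
clock: 11.55
tool_pos: [0.6066, 0.2055, 0.1241]
ee_rot: [-0.001, 1.0, 0.002, -0.001]
force: [-2.2, 2.4, 4.7]
finger_gap: 0.0295
```

Emit:
arm_command(steps=[{"xyz": [0, 0, 0.001], "twist": [0, 0, 0], "grip": 0.02}, {"xyz": [0, 0, 0.0015], "twist": [0, 0, 0], "grip": 0.02}, {"xyz": [0, 0, 0.0015], "twist": [0, 0, 0], "grip": 0.02}])

```text
clock: 11.85
tool_pos: [0.6065, 0.2055, 0.1226]
ee_rot: [-0.001, 1.0, 0.002, -0.001]
force: [-1.3, 1.9, 3.6]
finger_gap: 0.0294
```

Emit:
arm_command(steps=[{"xyz": [0, 0, 0.001], "twist": [0, 0, 0], "grip": 0.02}, {"xyz": [0, 0, 0.001], "twist": [0, 0, 0], "grip": 0.02}])

```text
clock: 12.05
tool_pos: [0.6066, 0.2055, 0.1215]
ee_rot: [-0.001, 1.0, 0.002, -0.001]
force: [-1.7, 2.3, 4.3]
finger_gap: 0.0296
```

Emit:
arm_command(steps=[{"xyz": [0, 0, 0.001], "twist": [0, 0, 0], "grip": 0.02}, {"xyz": [0, 0, 0.001], "twist": [0, 0, 0], "grip": 0.02}])

```text
clock: 12.25
tool_pos: [0.6066, 0.2055, 0.1205]
ee_rot: [-0.001, 1.0, 0.002, -0.001]
force: [-0.5, 2.4, 3.7]
finger_gap: 0.0293
```

```bash
python3 - <<'E'
from h import *
print(robot.read_state()["force"])
for n in("scene","top"):
    p,d=robot.read_camera(n);W=cloud(n,p,d);q=p.astype(int);pale=(q.min(2)>70)&(q.max(2)-q.min(2)<45)
    r=np.hypot(W[...,0]-.6065,W[...,1]-.2047)
    a=W[(r<.036)&(r>.012)&pale&(W[...,2]<.11)];print(n,len(a),np.percentile(a[:,2],[5,25,50,75,95]).round(4) if len(a) else "")
E
```

```text
[-0.53579835  2.37978585  3.67070788]
scene 188 [0.0833 0.0856 0.0872 0.0884 0.0901]
top 0
```

The rim top measures 0.087, which puts the underside at 0.013. That agrees with the tool height, so the core has not slipped in the grip.

Emit:
arm_command(steps=[{"xyz": [0, 0, 0.001], "twist": [0, 0, 0], "grip": 0.02}, {"xyz": [0, 0, 0.001], "twist": [0, 0, 0], "grip": 0.02}])

```text
clock: 12.55
tool_pos: [0.6065, 0.2055, 0.1194]
ee_rot: [-0.001, 1.0, 0.002, -0.001]
force: [-1.4, 2.6, 4.6]
finger_gap: 0.0288
```

Emit:
arm_command(steps=[{"xyz": [0, 0, 0.001], "twist": [0, 0, 0], "grip": 0.02}, {"xyz": [0, 0, 0.001], "twist": [0, 0, 0], "grip": 0.02}])

```text
clock: 12.75
tool_pos: [0.6066, 0.2055, 0.1186]
ee_rot: [-0.001, 1.0, 0.002, -0.001]
force: [-2.2, 2.6, 6.5]
finger_gap: 0.0294
```

Emit:
arm_command(steps=[{"xyz": [0, 0, 0.001], "twist": [0, 0, 0], "grip": 0.02}, {"xyz": [0, 0, 0.001], "twist": [0, 0, 0], "grip": 0.02}])

```text
clock: 12.95
tool_pos: [0.6068, 0.2056, 0.1185]
ee_rot: [-0.001, 1.0, 0.002, -0.001]
force: [-4.1, 2.3, 9.5]
finger_gap: 0.0287
```

The force is rising with almost no motion, so the stop is at TCP z ≈ 0.1186. I'll release, rise, shut the fingers and press on the knob's flat top.

Emit:
arm_command(steps=[{"xyz": [0, 0, 0], "twist": [0, 0, 0], "grip": 0.034}, {"xyz": [0, 0, 0], "twist": [0, 0, 0], "grip": 0.044}, {"xyz": [0, 0, 0], "twist": [0, 0, 0], "grip": 0.05}, {"xyz": [0, 0, 0], "twist": [0, 0, 0], "grip": 0.05}])

```text
clock: 13.35
tool_pos: [0.6066, 0.2053, 0.1179]
ee_rot: [-0.001, 1.0, 0.002, -0.001]
force: [0.1, 0.4, -0.3]
finger_gap: 0.05
```

Emit:
arm_command(steps=[{"xyz": [0, 0.0007, -0.01], "twist": [0, 0, 0], "grip": 0.05}, {"xyz": [0, 0.0007, -0.025], "twist": [0, 0, 0], "grip": 0.05}, {"xyz": [0, 0.0007, -0.04], "twist": [0, 0, 0], "grip": 0.05}, {"xyz": [0, 0.0007, -0.05], "twist": [0, 0, 0], "grip": 0.05}, {"xyz": [0, 0.0007, -0.05], "twist": [0, 0, 0], "grip": 0.0}, {"xyz": [0, 0.0007, -0.05], "twist": [0, 0, 0], "grip": 0.0}, {"xyz": [0, 0.0007, -0.05], "twist": [0, 0, 0], "grip": 0.0}, {"xyz": [0, 0.0007, -0.05], "twist": [0, 0, 0], "grip": 0.0}])

```text
clock: 14.15
tool_pos: [0.6062, 0.2045, 0.1671]
ee_rot: [-0.0, 1.0, 0.002, -0.002]
force: [0.2, -0.4, -0.7]
finger_gap: 0.0199
```

```bash
python3 - <<'E'
from h import *
s=robot.read_state();print(s["tool_pos"],s["force"],s["finger_gap"])
for n in("scene","top"):
    p,d=robot.read_camera(n);W=cloud(n,p,d);q=p.astype(int);pale=(q.min(2)>70)&(q.max(2)-q.min(2)<45)
    r=np.hypot(W[...,0]-.6065,W[...,1]-.2047)
    a=W[(r<.045)&pale&(W[...,2]<.093)&(W[...,2]>.075)];print(n,len(a),np.percentile(a[:,2],[5,50,95]).round(4) if len(a) else "")
    b=W[(r<.03)&(W[...,2]>.13)&(W[...,2]<.158)]
    if len(b)>5:print("knob",len(b),cv2.minEnclosingCircle(b[:,:2].astype(np.float32)),np.percentile(b[:,2],90))
E
```

```text
[0.60617177 0.20448906 0.16706593] [ 0.24212993 -0.40771038 -0.70155161] 0.019921986419596905
scene 266 [0.0817 0.0853 0.0887]
knob 64 ((0.6081190705299377, 0.20379704236984253), 0.015164871700108051) 0.15304496982868201
top 8 [0.0776 0.083  0.085 ]
```

Emit:
arm_command(steps=[{"xyz": [0.0005, 0, 0], "twist": [0, 0, 0], "grip": 0.0}, {"xyz": [0.0005, 0, 0], "twist": [0, 0, 0], "grip": 0.0}, {"xyz": [0.0005, 0, 0.003], "twist": [0, 0, 0], "grip": 0.0}, {"xyz": [0.0005, 0, 0.006], "twist": [0, 0, 0], "grip": 0.0}, {"xyz": [0.0005, 0, 0.009], "twist": [0, 0, 0], "grip": 0.0}, {"xyz": [0.0005, 0, 0.011], "twist": [0, 0, 0], "grip": 0.0}, {"xyz": [0.0005, 0, 0.013], "twist": [0, 0, 0], "grip": 0.0}, {"xyz": [0.0005, 0, 0.013], "twist": [0, 0, 0], "grip": 0.0}])

```text
clock: 15.05
tool_pos: [0.6066, 0.2045, 0.1538]
ee_rot: [-0.0, 1.0, 0.002, -0.002]
force: [-0.8, 0.1, -0.6]
finger_gap: 0.0004
```

Emit:
arm_command(steps=[{"xyz": [0, 0, 0.001], "twist": [0, 0, 0], "grip": 0.0}, {"xyz": [0, 0, 0.002], "twist": [0, 0, 0], "grip": 0.0}, {"xyz": [0, 0, 0.002], "twist": [0, 0, 0], "grip": 0.0}])

```text
clock: 15.35
tool_pos: [0.6065, 0.2044, 0.1516]
ee_rot: [-0.0, 1.0, 0.002, -0.002]
force: [-0.3, -0.3, 0.2]
finger_gap: 0.0005
```

Emit:
arm_command(steps=[{"xyz": [0, 0, 0.001], "twist": [0, 0, 0], "grip": 0.0}, {"xyz": [0, 0, 0.001], "twist": [0, 0, 0], "grip": 0.0}])

```text
clock: 15.55
tool_pos: [0.6068, 0.2046, 0.1514]
ee_rot: [-0.001, 1.0, 0.002, -0.002]
force: [-0.4, -0.4, 3.9]
finger_gap: 0.0006
```

Emit:
arm_command(steps=[{"xyz": [0, 0, 0.002], "twist": [0, 0, 0], "grip": 0.0}, {"xyz": [0, 0, 0.002], "twist": [0, 0, 0], "grip": 0.0}, {"xyz": [0, 0, 0.002], "twist": [0, 0, 0], "grip": 0.0}])

```text
clock: 15.85
tool_pos: [0.6075, 0.2048, 0.1514]
ee_rot: [-0.001, 1.0, 0.002, -0.001]
force: [-2.6, 0.3, 10.0]
finger_gap: 0.0003
```

Emit:
arm_command(steps=[{"xyz": [0, 0, 0.002], "twist": [0, 0, 0], "grip": 0.0}, {"xyz": [0, 0, 0.002], "twist": [0, 0, 0], "grip": 0.0}, {"xyz": [0, 0, 0.002], "twist": [0, 0, 0], "grip": 0.0}])

```text
clock: 16.15
tool_pos: [0.6079, 0.2049, 0.1515]
ee_rot: [-0.001, 1.0, 0.002, 0.0]
force: [-5.1, -0.9, 10.8]
finger_gap: 0.0002
```

Emit:
arm_command(steps=[{"xyz": [-0.001, 0, 0.002], "twist": [0, 0, 0], "grip": 0.0}, {"xyz": [-0.001, 0, 0.0025], "twist": [0, 0, 0], "grip": 0.0}, {"xyz": [-0.001, 0, 0.003], "twist": [0, 0, 0], "grip": 0.0}, {"xyz": [-0.001, 0, 0.003], "twist": [0, 0, 0], "grip": 0.0}])

```text
clock: 16.55
tool_pos: [0.6079, 0.205, 0.1514]
ee_rot: [-0.001, 1.0, 0.002, 0.001]
force: [-4.6, -1.0, 13.9]
finger_gap: 0.0005
```

Emit:
arm_command(steps=[{"xyz": [-0.0015, 0, 0.003], "twist": [0, 0, 0], "grip": 0.0}, {"xyz": [-0.0015, 0, 0.0035], "twist": [0, 0, 0], "grip": 0.0}, {"xyz": [-0.0015, 0, 0.0038], "twist": [0, 0, 0], "grip": 0.0}, {"xyz": [-0.0015, 0, 0.0038], "twist": [0, 0, 0], "grip": 0.0}])

```text
clock: 16.95
tool_pos: [0.6078, 0.2051, 0.1513]
ee_rot: [-0.001, 1.0, 0.002, 0.003]
force: [-5.6, -1.2, 18.2]
finger_gap: 0.0001
```

Emit:
arm_command(steps=[{"xyz": [-0.0018, 0, 0.004], "twist": [0, 0, 0], "grip": 0.0}, {"xyz": [-0.0018, 0, 0.004], "twist": [0, 0, 0], "grip": 0.0}, {"xyz": [-0.0018, 0, 0.004], "twist": [0, 0, 0], "grip": 0.0}, {"xyz": [-0.0018, 0, 0.004], "twist": [0, 0, 0], "grip": 0.0}, {"xyz": [-0.0018, 0, 0.004], "twist": [0, 0, 0], "grip": 0.0}, {"xyz": [-0.0018, 0, 0.004], "twist": [0, 0, 0], "grip": 0.0}])

```text
clock: 17.55
tool_pos: [0.6077, 0.2051, 0.1513]
ee_rot: [-0.001, 1.0, 0.002, 0.006]
force: [-5.0, -1.7, 18.7]
finger_gap: 0.0004
```

Emit:
arm_command(steps=[{"xyz": [-0.0018, 0, 0.004], "twist": [0, 0, 0], "grip": 0.0}, {"xyz": [-0.0018, 0, 0.004], "twist": [0, 0, 0], "grip": 0.0}, {"xyz": [-0.0018, 0, 0.004], "twist": [0, 0, 0], "grip": 0.0}, {"xyz": [-0.0018, 0, 0.004], "twist": [0, 0, 0], "grip": 0.0}, {"xyz": [-0.0018, 0, 0.004], "twist": [0, 0, 0], "grip": 0.0}, {"xyz": [-0.0018, 0, 0.004], "twist": [0, 0, 0], "grip": 0.0}])

```text
clock: 18.15
tool_pos: [0.6077, 0.2051, 0.1513]
ee_rot: [-0.001, 1.0, 0.002, 0.008]
force: [-4.5, -2.4, 18.2]
finger_gap: 0.0005
```

It held for 1.2 s at about 18.5 N of tool push, or about 22.5 N with the core's weight, and nothing moved, so the ring is home. Lifting off.

Emit:
arm_command(steps=[{"xyz": [0, 0, 0], "twist": [0, 0, 0], "grip": 0.0}, {"xyz": [0, 0, -0.003], "twist": [0, 0, 0], "grip": 0.0}, {"xyz": [0, 0, -0.02], "twist": [0, 0, 0], "grip": 0.0}, {"xyz": [0, 0, -0.05], "twist": [0, 0, 0], "grip": 0.0}, {"xyz": [0, 0, -0.09], "twist": [0, 0, 0], "grip": 0.0}, {"xyz": [0, 0, -0.12], "twist": [0, 0, 0], "grip": 0.0}])

```text
clock: 18.75
tool_pos: [0.6058, 0.2049, 0.2729]
ee_rot: [-0.001, 1.0, 0.002, 0.008]
force: [0.6, 0.8, 0.1]
finger_gap: 0.0003
```

Emit:
arm_command(steps=[{"xyz": [-0.03, 0.03, 0], "twist": [0, 0, 0], "grip": 0.0}, {"xyz": [-0.06, 0.07, 0], "twist": [0, 0, 0], "grip": 0.0}, {"xyz": [-0.09, 0.11, 0], "twist": [0, 0, 0], "grip": 0.0}, {"xyz": [-0.12, 0.15, 0], "twist": [0, 0, 0], "grip": 0.0}, {"xyz": [-0.15, 0.19, 0], "twist": [0, 0, 0], "grip": 0.0}, {"xyz": [-0.16, 0.22, 0], "twist": [0, 0, 0], "grip": 0.0}, {"xyz": [-0.16, 0.22, 0], "twist": [0, 0, 0], "grip": 0.0}])

```text
clock: 19.45
tool_pos: [0.4456, -0.0184, 0.2696]
ee_rot: [-0.0, 1.0, 0.0, 0.008]
force: [0.7, 1.1, 0.5]
finger_gap: 0.0004
```

```bash
python3 - <<'E'
from h import *
s=robot.read_state();print(s["tool_pos"],s["force"],s["finger_gap"])
def enc(a): return np.round([*cv2.minEnclosingCircle(a[:,:2].astype(np.float32))[0],cv2.minEnclosingCircle(a[:,:2].astype(np.float32))[1]],4)
ims=[]
for n in("scene","top"):
    p,d=robot.read_camera(n);W=cloud(n,p,d);q=p.astype(int);pale=(q.min(2)>90)&(q.max(2)-q.min(2)<45)
    r=np.hypot(W[...,0]-.6065,W[...,1]-.2047)
    for nm,m in(("jacket",(r<.065)&pale&(W[...,2]>.11)&(W[...,2]<.121)),("rim",(r<.045)&pale&(W[...,2]>.078)&(W[...,2]<.093)),("knob",(r<.03)&(W[...,2]>.14)&(W[...,2]<.16))):
        a=W[m]
        if len(a)>5:print(n,nm,len(a),enc(a),np.median(a[:,2]).round(4))
    u,v=(325,220) if n=="scene" else (201,148)
    ims.append(cv2.resize(p[v-40:v+40,u-40:u+40,::-1],(400,400),interpolation=cv2.INTER_CUBIC))
cv2.imwrite("pics/end.png",np.hstack(ims))
E
```

```text
[ 0.44560672 -0.0184498   0.2695898 ] [0.73626759 1.05150847 0.48777782] 0.0003797803836542957
scene jacket 249 [0.6061 0.2038 0.0567] 0.1149
scene rim 266 [0.6057 0.2057 0.0383] 0.0851
scene knob 75 [0.6076 0.2041 0.0156] 0.1506
top jacket 211 [0.6066 0.2052 0.0567] 0.1146
top rim 269 [0.6074 0.2042 0.0388] 0.0842
top knob 66 [0.6078 0.2042 0.0158] 0.1502
```

View pics/end.png

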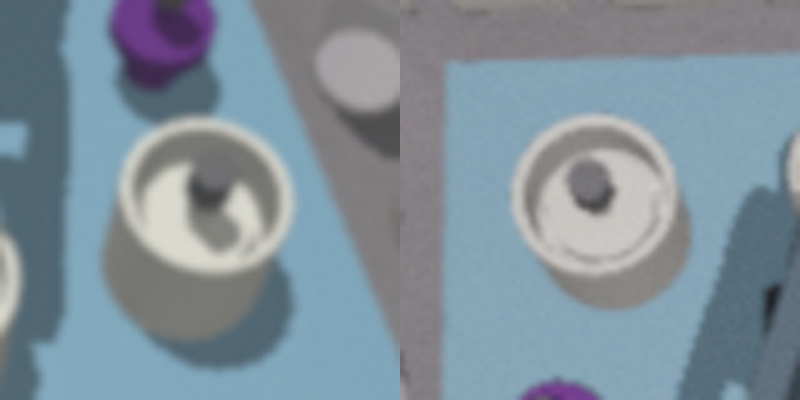

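The core is seated with its rim level in the ring. I'll check tilt by fitting a plane to the rim-top depth, using the free-standing core as the baseline.

```bash
python3 - <<'E'
from h import *
def tilt(W,pale,c,z,n):
    r=np.hypot(W[...,0]-c[0],W[...,1]-c[1]);a=W[(r<.035)&pale&(abs(W[...,2]-z)<.009)]
    A=np.c_[a[:,:2]-c,np.ones(len(a))]
    s=np.linalg.lstsq(A,a[:,2],rcond=None)[0];sd=np.std(a[:,2]-A@s);C=np.sqrt(np.diag(np.linalg.inv(A.T@A)))*sd
    print(n,len(a),"slope",s[:2].round(4),"+-",C[:2].round(4),"z",s[2].round(4))
for n in("scene","top"):
    f=np.load(n+".npz")
    def go(p,d,c,z,l):
        q=p.astype(int);tilt(cloud(n,p,d),(q.min(2)>80)&(q.max(2)-q.min(2)<45),c,z,n+l)
    go(f["p"],f["d"],np.array([.4645,.1218]),.074,"0")
    D=[robot.read_camera(n) for _ in range(6)]
    go(D[0][0],np.mean([x[1] for x in D],0),np.array([.6067,.2047]),.085,"1")
    p,d=D[0][0],np.mean([x[1] for x in D],0);W=cloud(n,p,d)
    r=np.hypot(W[...,0]-.607,W[...,1]-.2045);k=W[(r<.025)&(W[...,2]>.145)&(W[...,2]<.157)]
    print(" knob top",len(k),k.mean(0).round(4))
    for nm,(a,b),pc in(("core_big",(.462,-.093),0),):
        k=W[(np.hypot(W[...,0]-a,W[...,1]-b)<.03)&(W[...,2]>.13)&(W[...,2]<.15)];print(" core_big knob",len(k),k.mean(0).round(4) if len(k) else"")
E
```

```text
scene0 204 slope [-0.0046  0.004 ] +- [0.0101 0.0089] z 0.0744
scene1 224 slope [-0.0069 -0.0029] +- [0.005  0.0046] z 0.0853
 knob top 65 [0.6079 0.2026 0.1506]
 core_big knob 67 [ 0.4632 -0.0934  0.1394]
top0 240 slope [ 0.0227 -0.0043] +- [0.0129 0.0124] z 0.0735
top1 226 slope [-0.0073  0.0019] +- [0.007  0.0063] z 0.0847
 knob top 61 [0.6067 0.2049 0.1503]
 core_big knob 23 [ 0.4532 -0.0904  0.1388]
```

```bash
python3 -c "
from plant import robot
print(robot.job_done(), robot.read_state()['clock'])"
```

```text
the job is handed in; nothing more can be done
the job is handed in; nothing more can be done
```

The small core is seated in the small jacket with its ring fully home, released and upright, and I handed the job in at about 20 s. No verdict is reported.

**What I did**
- I picked the core up by its knob and lowered it until it touched the seat with its underside about 28 mm above the bench.
- I pushed core and ring down together about 17 mm at a steady 9 N or so, weight included. The force then rose with no further travel, which marked the stop.
- I released the core and pressed on the flat top of the knob with shut fingers for 1.2 s at about 18.5 N. With the core's weight that is about 22.5 N on the seat; I kept below 20 N on the tool so the total stayed under 25 N. The tool also read about 5 N sideways, and the core did not move.

**Last checks**
- **Height:** the underside is about 11 mm above the bench.
- **Centring:** rim and jacket centres agree to about 0.5 mm when averaged over both views. Single views scatter by 1 to 2 mm.
- **Tilt:** a plane fitted to the rim gives about 0.4° (±0.3°). The knob centres alone hinted at 1 to 2°, but with about 2 mm of disagreement between the views, so I trusted the plane fit.
- **Robot and other things:** the fingers are clear and the wrist force is near zero. In the scene view the big core's knob is where it started; the top view of it is mostly hidden by the arm and reads about 8 mm off. I did not measure the cups, jar, spatula or weight again, but the arm met no contact near them.

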